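# Lift a tacky mailbox door onto the domed drying stand

### The arm

A 6-joint arm with a two-finger parallel gripper is mounted at the origin on the work surface. World frame = base frame: x ahead of the robot, y to its left, z up, the work surface at z = 0. Lengths are in mm, angles in rad, forces in N, time in s.
With the tool pointing down it reaches from about 250 to 800 mm from the base axis. Payload 3.9 kg.
Tool frame: the origin (TCP) lies midway between the tips of the shut fingers; the grasp point (between the pads) lies 19 mm behind it; x points along the fingers, y is the direction in which the jaws open and shut, and the axes are right-handed (so a half turn about x gives the same grasp; the last joint's range is limited). The gripper opens to 85 mm and grips with 20 to 120 N. Pads are 22 mm wide; open, the fingers measure 114 mm over their backs; the gripper's body (76 mm by 85 mm) begins 54 mm behind the grasp point. The pads swing forward as they close: fully open they stand 13 mm farther back than shut.
Start: joints at [-1.254, 0.26, -0.138, 1.173, 0, 1.571], TCP at [163.547, -498.866, 231.304] pointing down, gripper open.
Joint ranges: [-2.78, 2.78], [-0.83, 1.72], [-1.28, 1.37], [-1.9, 2.12], [-1.57, 1.48], [-3.14, 3.14]. Speed limits (rad/s): [2.57, 2.57, 3.14, 3.14, 3.14, 3.14].

### API

Orientations are given as a rotation vector (axis times angle).
In Python, from workcell import * gives the robot as it stands. The module is installed in compiled form; this text tells all that it offers.
- The arm moves only by the shell command python3 -m jog 'ROWS'. ROWS is JSON, a list of rows, each an object with "slide": the shift along the tool's x, y, z in mm, a list of three; "rotation": the turn, a rotation vector about the tool's x, y, z in rad, a list of three; "jaw": the opening in per cent of the stroke, from 0 (shut) to 100 (fully open). A call has 1 to 5 rows; each row is the pose to reach, as a shift and turn from the pose commanded when the call began, along the tool's axes at that moment; what a row does not reach only later rows make up. A row lasts 1/8 s, in which the tool goes at most 62.5 mm and 10.7 degrees, less where a joint would pass 70% of its speed; a pose out of reach is approached as far as the arm can. A call with a gripper value outside its range is refused whole. The fingers move at their own pace and stop on an object; the grip force is fixed at half the most. Time passes only in rows, so rows that repeat a pose let the fingers close. It gives the time, the measured TCP pose, the force and the opening at its end, in the units of the state.
- observe(): the state, without advancing time (a new reading comes with each control period).
- read_camera(name): name is "side" or "top" or "wrist"; returns a dict with "image" (400x640x3 uint8, red, green, blue), "range_z" (400x640 float32, mm along the optical axis (not along the pixel's ray), 0 where there is no reading), "intrinsics" (3x3 intrinsics, pixels), "k1" (the pictures are not rectified: a ray, as slopes to the right and down, at radius r is drawn at 1 + k1 r^2 times it, then the intrinsics apply), "xyz" and "rotation" of the camera in the world; the wrist camera has in their place "hand_eye" (4x4, takes a point from camera to tool coordinates, whose origin is the TCP and whose axes are the tool frame's). Camera axes: x right, y down, z forward; pixel columns grow to the right and rows downward; lengths in mm; the calibration is good to about 2 mm. A picture is of the moment at which its call begins: read the wrist's pose just before it.
- hand_in(): hands the job in, once; it reports no verdict.
The state is a dict: "time": time; "joint_positions": joint angles; "qvel": joint speeds; "joint_torque": joint torques, N m; "tcp_pos": TCP position; "tool_rot": TCP orientation; "contact_force": force on the tool from outside, world axes, zero at the start; "torque": the same for the moment, N m; "opening": opening from 0.0 (shut) to 1.0 (fully open).
Only numpy, scipy, OpenCV 4.12 (cv2) and the standard library are available. Lean on these libraries where they do the work, as an engineer would, in place of code of your own. Each camera call takes 0.05 s, during which the arm holds its last target. There are 200 camera calls.

### The job

The varnish on the mailbox door is still tacky, so the gripper must not touch it. Take the two-pronged lifter by its wooden grip, slide its prongs under the door and lift the door well clear of its rack, then lower it gently so that it balances nearly level on the domed top of the drying stand. Draw the lifter out, lay it flat on the counter and let go of it, leaving the varnish can and the brush alone.

Things in the scene. Friction and masses are not known exactly. Their poses are not given: they have to be found in the camera images.
- lifter: Loose two-pronged dark steel lifter, 0.4 kg, flat on the counter. Origin: under the grip's middle, on the blade's underside; x along the prongs, z up. Blade 4 mm thick; root plate x -30 to 35 mm, 108 mm wide; two prongs reach to x = 185 mm, each 20 mm wide (y 34 to 54 mm either side), open between. Wooden cross-grip over the origin, 36 (x) x 76 (y) x 30 mm, z 35 to 65 mm, on two 12 mm posts
- lifter_grip (a point): Centre of the lifter's wooden grip, 50 mm above the underside of its blade; pinch it from above across its 36 mm thickness (fingers closing along the lifter's x)
- panel: Loose mailbox door: flat walnut-brown board with chrome side edging and a small chrome lock, 130 (x) x 170 (y) x 10 mm thick, 0.11 to 0.23 kg, centre of mass over its middle. Origin: centre of its underside, z up through the varnished face. Starts flat on the rack, turned at most 0.05 rad and shifted at most 10 mm from the rack's middle
- rack: Fixed low drying rack: plywood base 150 (x) x 180 (y) x 4 mm with two wooden battens along x, 14 mm wide, centre lines 73 mm either side (132 mm clear between), tops 30 mm above the counter. Origin: centre of its underside; x points roughly away from the robot. The door bridges the battens: a space 26 mm high under it, open at both x ends
- stand: Fixed drying stand: round steel foot 120 mm across, 14 mm high; stem 28 mm across; round cork head 44 mm across from 75 mm up, with a shallow dome (150 mm radius) peaking at 95 mm. Origin: centre of its underside. The prongs pass either side of the head. A board balances by itself if its middle is over the head, tilting about 1 degree per 2.6 mm off-centre
- stand_top (a point): Highest point of the stand's domed cork top, 95 mm above the counter
- varnish: Bystander: varnish can 72 mm across, 85 mm tall; leave alone
- brush: Bystander: brush 170 mm long lying on the counter; leave alone
There are look-alikes about, which are no part of the job. What is shaped like the lifter but yellow is not meant. What is shaped like the stand but orange or yellow is not meant.

How it is judged (in metres and radians):
On the way, in this order (a step that is already met when the one before it is completed fails the run):
1. the door is carried on the lifter, its underside more than 50 mm above the counter and clear of the rack (height (world z) of panel above 0.05 m and contact force between lifter and panel above 0.4 N and contact force between panel and rack below 0.05 N and contact force between panel and stand below 0.05 N), for 0.3 s.
2. the door balances on the stand's dome, free of the lifter (horizontal distance between panel and stand_top below 0.024 m and contact force between panel and stand above 0.4 N and contact force between lifter and panel below 0.05 N and angle between panel's own z axis and vertical below 0.17 rad), for 0.3 s.
At the end, for the whole second after the job is handed in: The door rests still on the stand's dome, face up, its middle within 24 mm of the dome's top and tilted less than 0.17 rad (10 degrees), not touched by the lifter; the lifter lies still and flat on the counter (underside within 6 mm of it, tilt under 0.06 rad) (all of step 2 and height (world z) of panel above 0.085 m and linear speed of each of panel, lifter below 0.02 m/s and height (world z) of lifter below 0.006 m and angle between lifter's own z axis and vertical below 0.06 rad).
It fails at once if the gripper or arm touches the door (contact force between any of the fingers, the arm and panel above 0.3 N).
It fails at once if the door is tipped more than 0.4 rad (about 23 degrees) or dropped to the counter (angle between panel's own z axis and vertical above 0.4 rad or height (world z) of panel below 0.015 m).
It fails at once if the door is dropped or banged onto the stand (more than 15 N) (contact force between panel and stand above 15 N).
It fails at once if a bystander is moved more than 30 mm (distance of any of varnish, brush from where it was at the start of the episode above 0.03 m).
It also fails if it takes over 66 s, if anything falls off the work surface, if the arm or the gripper's body presses on something with over 40 N, if the wrist force passes 120 N, or if a joint passes its speed limit or range.

## Working session

There is one attempt and no reset: what is moved stays moved. The work goes in short steps, Python scripts to look and compute and a shell command to move; the robot and the scene stay as the last step left them, time stands still between calls to the robot, and variables do not carry over. Pictures are saved under pics/ and viewed, about 8 in all and at most 12, crops included, and the job is handed in when it is done.

```bash
mkdir -p pics; cat > h.py <<'E'
from workcell import *
import numpy as np, cv2
from scipy.spatial.transform import Rotation as R
def snap(n,fn=None):
    s=observe(); c=read_camera(n)
    if fn: cv2.imwrite('pics/'+fn,c['image'][:,:,::-1])
    if n=='wrist':
        T=np.eye(4);T[:3,:3]=R.from_rotvec(s['tool_rot']).as_matrix();T[:3,3]=s['tcp_pos'];M=T@np.array(c['hand_eye'])
        c['Rm'],c['t']=M[:3,:3],M[:3,3]
    else:
        r=np.array(c['rotation']); c['Rm']=r if r.shape==(3,3) else R.from_rotvec(r).as_matrix(); c['t']=np.array(c['xyz'])
    return c
def cloud(c):
    K=np.array(c['intrinsics']);k=c['k1'];H,W=c['range_z'].shape
    u,v=np.meshgrid(np.arange(W),np.arange(H))
    p=cv2.undistortPoints(np.stack([u,v],-1).reshape(-1,1,2).astype(float),K,np.array([k,0,0,0.])).reshape(H,W,2)
    z=c['range_z'][...,None]
    P=np.concatenate([p*z,z],-1)@c['Rm'].T+c['t']; P[c['range_z']==0]=np.nan
    return P
E
python3 - <<'E'
from h import *
s=observe();print(s)
for n in('top','side'):
    c=snap(n,n+'0.png');print(n,c['t'],c['Rm'].round(3).tolist(),c['k1']);np.savez(n+'0.npz',P=cloud(c),I=c['image'])
E
```

```text
{'time': 0.0, 'joint_positions': array([-1.25403730e+00,  2.60665566e-01, -1.39380703e-01,  1.17272411e+00,
       -7.33225285e-06,  1.57082213e+00]), 'qvel': array([-0.00016647,  0.00092911,  0.00075042,  0.00044495,  0.00026034,
        0.00054301]), 'joint_torque': array([ 4.45472506e-04, -4.05676568e+01,  2.53922564e+01,  1.85055641e-02,
        2.89698683e-04, -2.02122671e-06]), 'tcp_pos': array([ 163.3119814 , -498.21924375,  230.4702001 ]), 'tool_rot': array([ 2.05085793,  0.32960638, -2.05151974]), 'contact_force': array([ 0.32173679, -0.12227518, -0.16622518]), 'torque': array([ 0.00809629, -0.0069527 ,  0.05205564]), 'opening': 0.9993947199041904}
top [ 401.75431713   59.92845026 1465.6146424 ] [[-0.028, -0.997, 0.065], [-1.0, 0.027, -0.007], [0.005, -0.065, -0.998]] -0.010398882940993687
side [ -2.34443665 793.91038592 778.97596438] [[-0.806, -0.372, 0.461], [-0.592, 0.473, -0.653], [0.024, -0.799, -0.601]] -0.0046414444872184745
```

View pics/top0.png

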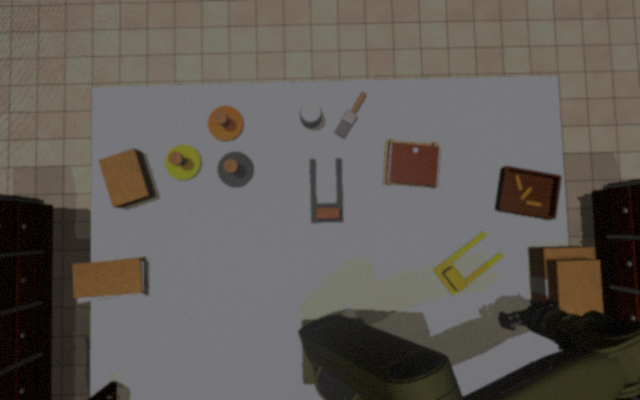

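View pics/side0.png

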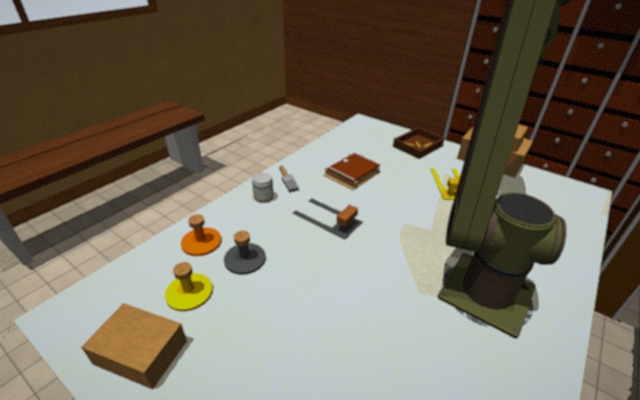

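The top view shows two lifter candidates: dark steel at (327,190), and yellow at (467,262), which is a look-alike. There are three stand candidates: grey at (235,168), orange at (226,123) and yellow (183,162); the last two are look-alikes. I choose the dark lifter and the grey stand. The door is on its rack at (412,163), the can at (311,115) and the brush at (350,115).

```bash
python3 - <<'E'
from h import *
d=np.load('top0.npz');P,I=d['P'],d['I']
def box(name,u0,u1,v0,v1,zlo,zhi):
    q=P[v0:v1,u0:u1].reshape(-1,3);q=q[(q[:,2]>zlo)&(q[:,2]<zhi)]
    r=cv2.minAreaRect(q[:,:2].astype(np.float32)); print(name,len(q),'mean',q.mean(0).round(1),'medz',np.median(q[:,2]).round(1),'rect',np.round(r[0],1),np.round(r[1],1),round(r[2],1))
q=P[240:260,200:280].reshape(-1,3);print('table z',np.nanmedian(q[:,2]))
box('grip',300,355,150,230,45,80)
box('panel',375,450,130,195,34,60)
box('rack',375,450,130,195,10,34)
box('standhead',214,258,145,192,80,110)
box('foot',214,258,145,192,8,40)
box('can',295,328,95,132,70,110)
box('brush',330,372,85,142,6,40)
# blade by colour
g=I.astype(int).max(2); m=np.zeros(g.shape,bool); m[150:230,300:355]=g[150:230,300:355]<110
q=P[m];q=q[np.isfinite(q[:,0])];r=cv2.minAreaRect(q[:,:2].astype(np.float32));print('blade',len(q),r,np.median(q[:,2]))
big=cv2.resize(I[90:235,200:460],None,fx=3,fy=3,interpolation=cv2.INTER_CUBIC)
cv2.imwrite('pics/crop.png',big[:,:,::-1])
E
```

```text
table z -0.5621730077685925
grip 255 mean [447.7  10.1  64.5] medz 64.6 rect [447.7  11. ] [73.8 32.2] 88.4
panel 1952 mean [ 601.5 -279.5   39.7] medz 39.6 rect [ 608.4 -279.9] [171.8 144.5] 83.5
rack 192 mean [ 612.7 -267.3   28.6] medz 31.9 rect [ 607.6 -273.7] [185.2 150.2] 84.2
standhead 167 mean [603.5 311.3  93. ] medz 93.0 rect [603.5 312.2] [44.2 42.5] 62.4
foot 691 mean [600.7 309.   12.3] medz 11.9 rect [611.  319.2] [137.4 130.7] 78.2
can 375 mean [769.9  55.1  83.2] medz 83.8 rect [770.9  55.5] [68.2 67.6] 52.7
brush 492 mean [768.7 -76.3  16.7] medz 17.2 rect [786.4 -86. ] [135.8 188.5] 89.7
blade 1395 ((527.8505249023438, 7.937004089355469), (114.83626556396484, 222.90963745117188), 88.52156066894531) 3.6937597870376067
```

View pics/crop.png

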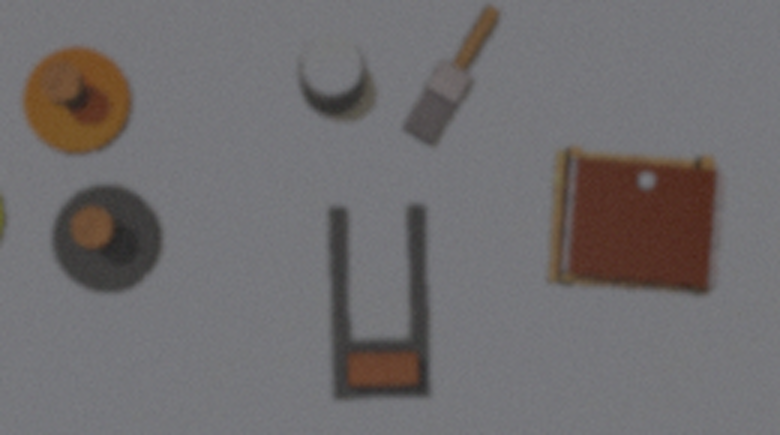

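The crop confirms the dark lifter (grip at crop (383,369)), the grey stand (cork head at (92,227)) and the door on its rack. Next I plan the move above the lifter.

```bash
cat >> h.py <<'E'
def plan(x,y,z,yaw):
    """tool x down, tool y along world heading yaw (deg); prints slide/rotation from present pose"""
    s=observe();R0=R.from_rotvec(s['tool_rot']).as_matrix();a=np.radians(yaw)
    ty=np.array([np.cos(a),np.sin(a),0]);tx=np.array([0,0,-1.]);Rt=np.stack([tx,ty,np.cross(tx,ty)],1)
    print('axes',R0.round(3).tolist(),'slide',(R0.T@(np.array([x,y,z])-s['tcp_pos'])).round(1),'rot',R.from_matrix(R0.T@Rt).as_rotvec().round(3),'j',s['joint_positions'].round(2),'t',s['time'])
E
python3 - <<'E'
from h import *
plan(447,10,200,1.5);plan(447,10,200,181.5)
c=read_camera('wrist');print(np.array(c['hand_eye']).round(2).tolist(),c['k1'],np.array(c['intrinsics']).tolist())
E
```

```text
axes [[-0.001, 0.312, -0.95], [0.002, -0.95, -0.312], [-1.0, -0.002, 0.0]] slide [  31.2 -394.6 -427.9] rot [-1.28e+00 -1.00e-03  2.00e-03] j [-1.25  0.26 -0.14  1.17 -0.    1.57] t 0.1
axes [[-0.001, 0.312, -0.95], [0.002, -0.95, -0.312], [-1.0, -0.002, 0.0]] slide [  31.2 -394.6 -427.9] rot [1.861e+00 2.000e-03 1.000e-03] j [-1.25  0.26 -0.14  1.17 -0.    1.57] t 0.1
[[0.0, -0.3, 0.95, -141.1], [1.0, 0.0, 0.0, 0.2], [-0.0, 0.95, 0.3, -75.52], [0.0, 0.0, 0.0, 1.0]] -0.026256963684930988 [[341.82097815495996, 0.0, 319.9319996428096], [0.0, 341.82097815495996, 201.33018829402312], [0.0, 0.0, 1.0]]
```

```bash
python3 -m jog '[{"slide":[0,-40,-43],"rotation":[-0.16,0,0],"jaw":100},{"slide":[0,-80,-86],"rotation":[-0.32,0,0],"jaw":100},{"slide":[0,-120,-128],"rotation":[-0.48,0,0],"jaw":100},{"slide":[0,-160,-172],"rotation":[-0.64,0,0],"jaw":100},{"slide":[0,-200,-214],"rotation":[-0.8,0,0],"jaw":100}]'; python3 -c "
from h import *
plan(447,10,200,1.5)"
```

```text
time: 0.78
tcp_pos: [305.1, -240.5, 231.2]
tool_rot: [1.532, 0.962, -1.532]
contact_force: [0.8, 0.1, 0.9]
opening: 1.0
axes [[0.0, 0.901, -0.434], [-0.0, -0.434, -0.901], [-1.0, 0.0, -0.0]] slide [  31.3   19.  -287.2] rot [-0.475 -0.    -0.   ] j [-0.67  0.03 -0.42  1.12  0.    1.35] t 0.775
```

```bash
python3 -m jog '[{"slide":[6,4,-58],"rotation":[-0.1,0,0],"jaw":100},{"slide":[12,8,-116],"rotation":[-0.2,0,0],"jaw":100},{"slide":[18,12,-174],"rotation":[-0.3,0,0],"jaw":100},{"slide":[25,16,-230],"rotation":[-0.4,0,0],"jaw":100},{"slide":[31,19,-287],"rotation":[-0.475,0,0],"jaw":100}]'; python3 -m jog '[{"slide":[0,0,0],"rotation":[0,0,0],"jaw":100}]'; python3 - <<'E'
from h import *
plan(447,10,200,1.5)
c=snap('wrist','w1.png');P=cloud(c);I=c['image'].astype(int)
v=np.isfinite(P[...,0]); near=v&(abs(P[...,0]-520)<160)&(abs(P[...,1]-10)<90)
z=P[...,2]
print('table',np.median(z[v&(z<20)]))
q=P[near&(z>50)&(z<80)];print('grip',len(q),q.mean(0),cv2.minAreaRect(q[:,:2].astype(np.float32)))
E
```

```text
time: 1.4
tcp_pos: [448.1, 9.2, 200.0]
tool_rot: [1.191, 1.22, -1.192]
contact_force: [1.5, 0.0, 0.4]
opening: 1.003
time: 1.52
tcp_pos: [448.9, 10.5, 199.6]
tool_rot: [1.19, 1.223, -1.189]
contact_force: [-0.7, -1.2, -0.4]
opening: 0.998
axes [[-0.0, 1.0, 0.027], [0.001, 0.027, -1.0], [-1.0, -0.0, -0.001]] slide [-0.4 -1.9  0.5] rot [ 0.001 -0.001  0.   ] j [ 0.02  0.15 -0.37  1.05  0.    1.57] t 1.525
table -1.4079992510910984
grip 3714 [449.32776268  11.47106469  63.201071  ] ((449.7425842285156, 8.878644943237305), (35.91650390625, 75.96224212646484), 0.6742512583732605)
```

View pics/w1.png

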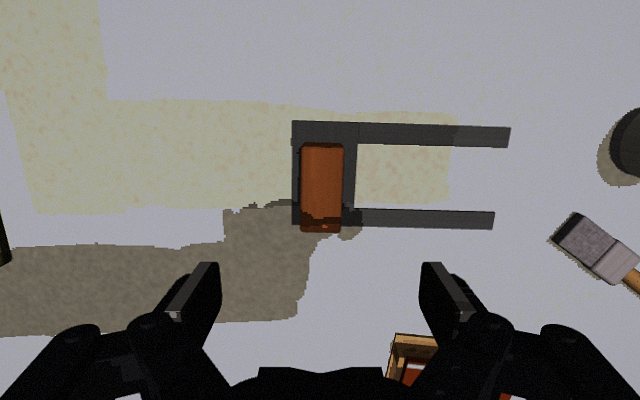

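The wrist view shows the lifter's grip at (322,187), centred between the fingers, with the prongs running right. I'll get the yaw from the outer edges of the prongs and grip at mid-height.

```bash
python3 - <<'E'
from h import *
c=snap('wrist');P=cloud(c);I=c['image'].astype(int)
m=np.zeros(I.shape[:2],bool);m[110:235,285:515]=True
m&=(I.max(2)<85)&(I.max(2)-I.min(2)<25)
m=cv2.morphologyEx(m.astype(np.uint8),cv2.MORPH_OPEN,np.ones((3,3)))>0
for v0,v1 in((115,150),(205,232)):
    q=[]
    for u in range(370,480,2):
        r=np.where(m[v0:v1,u])[0]
        if len(r): q.append(P[v0+r,u].mean(0))
    q=np.array(q);f=np.polyfit(q[:,0],q[:,1],1);print(len(q),'yaw',np.degrees(np.arctan(f[0])),'y at 447',np.polyval(f,447),'z',q[:,2].mean())
q=P[m];q=q[(abs(q[:,2])<20)];print(np.percentile(q[:,0],[0.5,99.5]),cv2.minAreaRect(q[:,:2].astype(np.float32)))
E
```

```text
** On entry to DLASCL parameter number  4 had an illegal value
 ** On entry to DLASCL parameter number  4 had an illegal value
 ** On entry to DLASCL parameter number  4 had an illegal value
 ** On entry to DLASCL parameter number  4 had an illegal value
 ** On entry to DLASCL parameter number  5 had an illegal value
 ** On entry to DLASCL parameter number  4 had an illegal valueTraceback (most recent call last):
  File "<stdin>", line 11, in <module>
    c, resids, rank, s = lstsq(lhs, rhs, rcond)
                         ~~~~~^^^^^^^^^^^^^^^^^
    x, resids, rank, s = _umath_linalg.lstsq(a, b, rcond,
                         ~~~~~~~~~~~~~~~~~~~^^^^^^^^^^^^^
                                             signature=signature)
                                             ^^^^^^^^^^^^^^^^^^^^
    raise LinAlgError("SVD did not converge in Linear Least Squares")
numpy.linalg.LinAlgError: SVD did not converge in Linear Least Squares
```

```bash
python3 - <<'E'
from h import *
c=snap('wrist');P=cloud(c);I=c['image'].astype(int)
m=np.zeros(I.shape[:2],bool);m[110:235,285:515]=True
m&=(I.max(2)<85)&(I.max(2)-I.min(2)<25)
m=cv2.morphologyEx(m.astype(np.uint8),cv2.MORPH_OPEN,np.ones((3,3)))>0
m&=np.isfinite(P[...,0])
for v0,v1 in((115,150),(205,232)):
    q=[]
    for u in range(370,480,2):
        r=np.where(m[v0:v1,u])[0]
        if len(r): q.append(P[v0+r,u].mean(0))
    q=np.array(q);f=np.polyfit(q[:,0],q[:,1],1);print(len(q),'yaw',np.degrees(np.arctan(f[0])),'y at 447',np.polyval(f,447),'z',q[:,2].mean())
q=P[m];q=q[(abs(q[:,2])<20)];print(np.percentile(q[:,0],[0.5,99.5]),cv2.minAreaRect(q[:,:2].astype(np.float32)))
E
```

```text
55 yaw -0.14497820746931203 y at 447 52.65546236606588 z 2.266013639696574
55 yaw -0.05451712602685088 y at 447 -34.43934723911731 z 2.4090672716801786
[419.25249996 632.68205723] ((522.4320678710938, 8.536361694335938), (223.99240112304688, 108.61994171142578), 0.06766120344400406)
```

```bash
python3 -m jog '[{"slide":[45,0,1],"rotation":[0.027,0,0],"jaw":100},{"slide":[90,0,1],"rotation":[0.027,0,0],"jaw":100},{"slide":[130,0,1],"rotation":[0.027,0,0],"jaw":100},{"slide":[155,0,1],"rotation":[0.027,0,0],"jaw":100},{"slide":[167,0,1],"rotation":[0.027,0,0],"jaw":100}]'; python3 -m jog '[{"slide":[0,0,0],"rotation":[0,0,0],"jaw":100},{"slide":[0,0,0],"rotation":[0,0,0],"jaw":0},{"slide":[0,0,0],"rotation":[0,0,0],"jaw":0},{"slide":[0,0,0],"rotation":[0,0,0],"jaw":0},{"slide":[0,0,0],"rotation":[0,0,0],"jaw":0}]';python3 -m jog '[{"slide":[0,0,0],"rotation":[0,0,0],"jaw":0},{"slide":[0,0,0],"rotation":[0,0,0],"jaw":0},{"slide":[0,0,0],"rotation":[0,0,0],"jaw":0}]'
```

```text
time: 2.3
tcp_pos: [445.9, 5.0, 32.3]
tool_rot: [1.214, 1.207, -1.218]
contact_force: [0.4, 0.6, 0.1]
opening: 0.997
time: 2.92
tcp_pos: [449.1, 6.5, 34.4]
tool_rot: [1.215, 1.204, -1.211]
contact_force: [1.0, -0.9, 6.2]
opening: 0.409
time: 3.3
tcp_pos: [449.1, 6.5, 34.4]
tool_rot: [1.215, 1.204, -1.211]
contact_force: [1.0, -1.3, 5.7]
opening: 0.411
```

```bash
python3 -m jog '[{"slide":[-20,0,0],"rotation":[0,0,0],"jaw":0},{"slide":[-60,0,0],"rotation":[0,0,0],"jaw":0},{"slide":[-105,0,0],"rotation":[0,0,0],"jaw":0},{"slide":[-155,0,0],"rotation":[0,0,0],"jaw":0},{"slide":[-196,0,0],"rotation":[0,0,0],"jaw":0}]'; python3 -m jog '[{"slide":[0,-12,45],"rotation":[0.02,0,0],"jaw":0},{"slide":[0,-24,95],"rotation":[0.04,0,0],"jaw":0},{"slide":[0,-36,150],"rotation":[0.06,0,0],"jaw":0},{"slide":[0,-48,205],"rotation":[0.08,0,0],"jaw":0},{"slide":[0,-59,256],"rotation":[0.096,0,0],"jaw":0}]';python3 -m jog '[{"slide":[0,0,0],"rotation":[0,0,0],"jaw":0},{"slide":[0,0,0],"rotation":[0,0,0],"jaw":0},{"slide":[0,0,0],"rotation":[0,0,0],"jaw":0}]'
python3 - <<'E'
from h import *
c=snap('wrist','w2.png');np.savez('w2.npz',P=cloud(c),I=c['image'],tcp=observe()['tcp_pos'],rot=observe()['tool_rot'])
E
```

```text
time: 3.92
tcp_pos: [446.9, 6.5, 230.7]
tool_rot: [1.213, 1.207, -1.214]
contact_force: [0.7, -0.2, -4.2]
opening: 0.41
time: 4.55
tcp_pos: [385.6, -250.3, 228.7]
tool_rot: [1.284, 1.161, -1.285]
contact_force: [0.6, -0.1, -3.9]
opening: 0.413
time: 4.92
tcp_pos: [386.9, -247.9, 229.0]
tool_rot: [1.283, 1.161, -1.283]
contact_force: [-0.2, -0.3, -4.0]
opening: 0.413
```

View pics/w2.png

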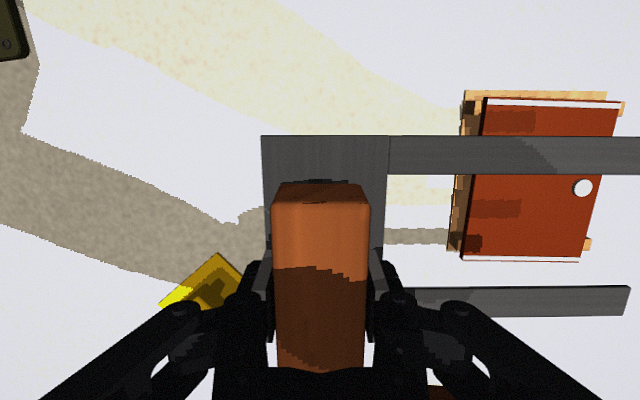

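The view shows the held lifter, with its prongs at rows 137-175 and 287-315, and the door on its rack around (540,180). Next I fit both.

```bash
cat > fit.py <<'E'
from h import *
def lifter(P,I,tcp,rot):
    """prong plane + edges in tool frame -> tilt and offsets"""
    Rm=R.from_rotvec(rot).as_matrix();Q=(P-tcp)@Rm
    I=I.astype(int);g=(I.max(2)<110)&(I.max(2)-I.min(2)<30)&np.isfinite(Q[...,0])&(Q[...,0]>5)&(Q[...,0]<55)&(Q[...,1]>45)
    out=[]
    for sgn in(-1,1):
        m=g&(Q[...,2]*sgn>25)&(Q[...,2]*sgn<65);m=cv2.erode(m.astype(np.uint8),np.ones((3,3)))>0
        q=Q[m]; f=np.polyfit(q[:,1],q[:,2],1); h=np.polyfit(q[:,1],q[:,0],1)
        print('prong',sgn,len(q),'zmid at y=0,115',np.polyval(f,[0,115]).round(1),'yaw',np.degrees(f[0]).round(2),'depth x at 0,115',np.polyval(h,[0,115]).round(1),'ymax',np.percentile(q[:,1],99.5).round(1))
E
python3 - <<'E'
from fit import *
d=np.load('w2.npz');P,I=d['P'],d['I'];tcp=d['tcp'];lifter(P,I,tcp,d['rot'])
print(R.from_rotvec(d['rot']).as_matrix().round(4).tolist())
z=P[...,2];J=I.astype(int)
m=(J[...,0]>1.8*J[...,2])&(J[...,0]>60)&(J[...,1]<J[...,0]*.5);m[:,:440]=False
m&=(z>25)&(z<55)
q=P[m];print('panel red',len(q),np.median(q[:,2]),cv2.minAreaRect(q[:,:2].astype(np.float32)))
b=(z>32)&(z<50);b[:,:440]=False;q=P[b];print('panel all',len(q),np.median(q[:,2]),cv2.minAreaRect(q[:,:2].astype(np.float32)), np.percentile(q[:,:2],[1,99],axis=0))
b=(z>15)&(z<33);b[:,:440]=False;q=P[b];print('rack',len(q),np.median(q[:,2]),cv2.minAreaRect(q[:,:2].astype(np.float32)))
# near edge & left edge of the panel
for nm,box,ax in(('panel near',(180,245,460,500),0),):
    e=[]
    for v in range(box[0],box[1],2):
        r=np.where(m[v,box[2]:box[3]])[0]
        if len(r):e.append(P[v,box[2]+r[0]])
    e=np.array(e);f=np.polyfit(e[:,1],e[:,0],1);print(nm,'yaw',-np.degrees(np.arctan(f[0])),e.mean(0))
E
```

```text
prong -1 8104 zmid at y=0,115 [-46.9 -46.7] yaw 0.08 depth x at 0,115 [32.1 32.5] ymax 166.6
prong 1 5017 zmid at y=0,115 [34.  38.9] yaw 2.41 depth x at 0,115 [32.2 32.6] ymax 182.3
[[-0.0006, 0.995, -0.0998], [0.0007, -0.0998, -0.995], [-1.0, -0.0007, -0.0006]]
panel red 13447 38.43744588129073 ((604.02978515625, -280.1598205566406), (169.51348876953125, 130.61282348632812), 83.27540588378906)
panel all 15761 38.479680276102556 ((604.1655883789062, -280.29107666015625), (170.5744171142578, 132.0258331298828), 83.15448760986328) [[ 534.17859689 -364.78315536]
 [ 671.83007227 -193.54183065]]
rack 734 28.2266373480156 ((599.2913818359375, -385.7213439941406), (382.2857971191406, 151.70448303222656), 84.56681060791016)
panel near yaw -6.741146523287962 [ 536.48927328 -302.32242209   38.02936035]
```

```bash
python3 - <<'E'
from fit import *
u=np.array([.995,-.0998]);n=np.array([.0998,.995])
for f,lo,hi in(('w2.npz',20,33),('top0.npz',22,35)):
    P=np.load(f)['P'];z=P[...,2]
    b=(z>lo)&(z<hi)&(P[...,0]>510)&(P[...,0]<710)&(P[...,1]>-390)&(P[...,1]<-170)
    if f[0]=='w':
        vv,uu=np.mgrid[:400,:640]; b&=~((vv>132)&(vv<180))&(vv<262)
    q=P[b][:,:2];U,N=q@u,q@n
    print(f,len(q),'u',np.percentile(U,[1,5,50,99]).round(1),'n hist',[(int(a),int(c)) for c,a in zip(*np.histogram(N,np.arange(-320,-110,6))) if c>8])
    L=q[N>-150]; print('left batten n',np.percentile(L@n,[2,98]), 'yaw', np.degrees(np.arctan(np.polyfit(L[:,0],L[:,1],1)[0])) if len(L)>20 else '')
    L=q[N<-280]; print('right batten n',np.percentile(L@n,[2,98]) if len(L) else '')
E
```

```text
w2.npz 594 u [558.3 558.9 564.  708.9] n hist [(-296, 71), (-290, 80), (-284, 60), (-260, 9), (-254, 10), (-248, 10), (-236, 9), (-230, 9), (-164, 11), (-158, 13), (-152, 70), (-146, 106), (-140, 78)]
left batten n [-149.21633939 -135.0474444 ] yaw -5.523930175372654
right batten n [-298.52902774 -281.23989715]
top0.npz 239 u [558.7 560.8 639.3 706.4] n hist [(-302, 9), (-296, 13), (-290, 12), (-284, 12), (-248, 9), (-236, 9), (-188, 10), (-176, 9), (-170, 10), (-152, 13), (-146, 20), (-140, 18)]
left batten n [-148.71654128 -132.78729227] yaw -6.009568467846337
right batten n [-303.68262808 -281.47319194]
```

```bash
python3 -m jog '[{"slide":[30,-25,6],"rotation":[0,0,0],"jaw":0},{"slide":[75,-50,11],"rotation":[0,0,0],"jaw":0},{"slide":[125,-52,11],"rotation":[0,0,0],"jaw":0},{"slide":[160,-52,11],"rotation":[0,0,0],"jaw":0},{"slide":[179,-52,11],"rotation":[0,0,0],"jaw":0}]'; python3 -m jog '[{"slide":[0,0,0],"rotation":[0,0,0],"jaw":0},{"slide":[0,0,0],"rotation":[0,0,0],"jaw":0},{"slide":[0,0,0],"rotation":[0,0,0],"jaw":0}]'
python3 - <<'E'
from fit import *
s=observe();t=s['tcp_pos'];u=np.array([.995,-.0998]);n=np.array([.0998,.995]);Rm=R.from_rotvec(s['tool_rot']).as_matrix()
print('u,n,z',t[:2]@u,t[:2]@n+3,t[2],Rm.round(4).tolist())
c=snap('wrist','w3.png');P=cloud(c);lifter(P,c['image'],t,s['tool_rot'])
c=snap('side','s3.png');I=c['image'];cv2.imwrite('pics/s3c.png',cv2.resize(I[100:260,300:500],None,fx=3.5,fy=3.5,interpolation=cv2.INTER_CUBIC)[:,:,::-1])
E
```

```text
time: 5.6
tcp_pos: [333.4, -253.1, 48.7]
tool_rot: [1.283, 1.163, -1.283]
contact_force: [0.9, -0.5, -3.6]
opening: 0.411
time: 5.98
tcp_pos: [335.3, -255.4, 51.4]
tool_rot: [1.283, 1.157, -1.283]
contact_force: [0.4, -0.6, -3.6]
opening: 0.407
u,n,z 359.1397418868219 -217.64348755795314 51.44740457696431 [[0.0021, 0.9949, -0.1012], [-0.0016, -0.1012, -0.9949], [-1.0, 0.0023, 0.0014]]
prong -1 8218 zmid at y=0,115 [-46.7 -46.7] yaw 0.02 depth x at 0,115 [32.  32.3] ymax 166.7
prong 1 6946 zmid at y=0,115 [33.7 38.6] yaw 2.46 depth x at 0,115 [39.2 37.5] ymax 201.1
```

View pics/w3.png

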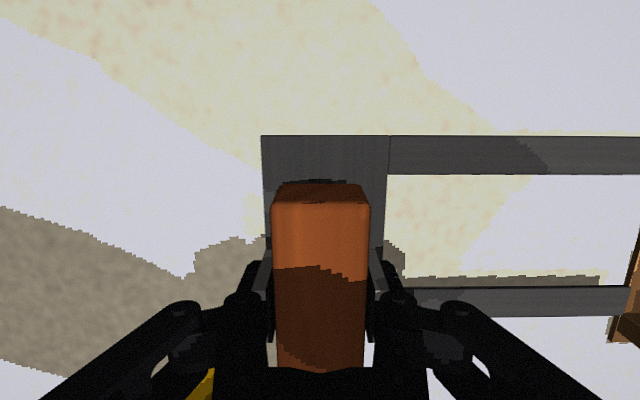

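The right prong tip at (630,300) is just short of the rack's near end (u≈558), so it is lined up. Now I slide it in.

```bash
python3 -m jog '[{"slide":[1,10,-0.5],"rotation":[0,0,0],"jaw":0},{"slide":[2,25,-1],"rotation":[0,0,0],"jaw":0},{"slide":[2,45,-1],"rotation":[0,0,0],"jaw":0},{"slide":[2,65,-1],"rotation":[0,0,0],"jaw":0},{"slide":[2,80,-1],"rotation":[0,0,0],"jaw":0}]'; python3 -m jog '[{"slide":[0,18,0],"rotation":[0,0,0],"jaw":0},{"slide":[0,36,0],"rotation":[0,0,0],"jaw":0},{"slide":[0,52,0],"rotation":[0,0,0],"jaw":0},{"slide":[0,65,0],"rotation":[0,0,0],"jaw":0},{"slide":[0,73,0],"rotation":[0,0,0],"jaw":0}]';python3 -m jog '[{"slide":[0,0,0],"rotation":[0,0,0],"jaw":0},{"slide":[0,0,0],"rotation":[0,0,0],"jaw":0},{"slide":[0,0,0],"rotation":[0,0,0],"jaw":0}]'
python3 - <<'E'
from fit import *
s=observe();t=s['tcp_pos'];u=np.array([.995,-.0998]);n=np.array([.0998,.995])
print('u,n,z',t[:2]@u,t[:2]@n+3,t[2])
c=snap('wrist','w4.png');np.savez('w4.npz',P=cloud(c),I=c['image'],tcp=t,rot=s['tool_rot'])
P=cloud(c);I=c['image'];J=I.astype(int);z=P[...,2]
m=(J[...,0]>1.8*J[...,2])&(J[...,0]>50)&(J[...,1]<J[...,0]*.55);m[:,:400]=False
q=P[m&(z>25)&(z<55)];print('panel',len(q),np.median(q[:,2]),cv2.minAreaRect(q[:,:2].astype(np.float32)),'near u',np.percentile(q[:,:2]@u,1))
E
```

```text
time: 6.7
tcp_pos: [416.0, -262.4, 48.2]
tool_rot: [1.284, 1.158, -1.283]
contact_force: [-0.4, 0.5, -4.5]
opening: 0.411
time: 7.32
tcp_pos: [487.3, -269.5, 48.2]
tool_rot: [1.284, 1.159, -1.284]
contact_force: [0.2, -0.5, -3.6]
opening: 0.413
time: 7.7
tcp_pos: [485.7, -269.3, 48.3]
tool_rot: [1.284, 1.16, -1.285]
contact_force: [-0.3, 0.3, -4.8]
opening: 0.413
u,n,z 510.1617331589834 -216.46274002573708 48.259588223030505
panel 52834 38.457318364585646 ((603.8795776367188, -280.2915954589844), (169.7365264892578, 130.05230712890625), 83.059814453125) near u 565.888775498487
```

View pics/w4.png

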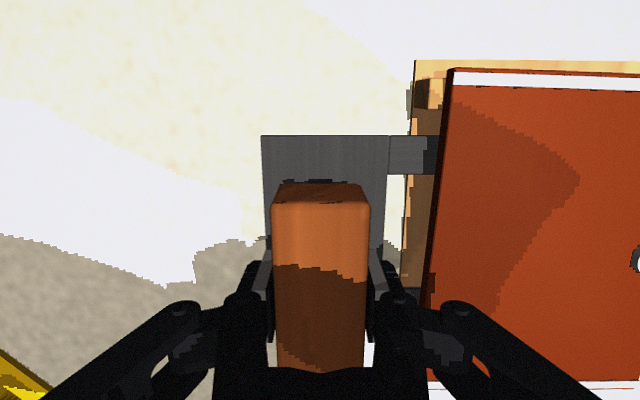

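The prongs have gone under the door (left prong at (412,155), door near edge at column ~440) with no contact force. Now I lift, gently at first.

```bash
python3 -m jog '[{"slide":[-6,0,0],"rotation":[0,0,0],"jaw":0},{"slide":[-10,0,0],"rotation":[0,0,0],"jaw":0},{"slide":[-13,0,0],"rotation":[0,0,0],"jaw":0},{"slide":[-16,0,0],"rotation":[0,0,0],"jaw":0},{"slide":[-20,0,0],"rotation":[0,0,0],"jaw":0}]'; python3 -m jog '[{"slide":[-7,0,0],"rotation":[0,0,0],"jaw":0},{"slide":[-18,0,0],"rotation":[0,0,0],"jaw":0},{"slide":[-30,0,0],"rotation":[0,0,0],"jaw":0},{"slide":[-42,0,0],"rotation":[0,0,0],"jaw":0},{"slide":[-54,0,0],"rotation":[0,0,0],"jaw":0}]';python3 -m jog '[{"slide":[-14,0,0],"rotation":[0,0,0],"jaw":0},{"slide":[-28,0,0],"rotation":[0,0,0],"jaw":0},{"slide":[-42,0,0],"rotation":[0,0,0],"jaw":0},{"slide":[-55,0,0],"rotation":[0,0,0],"jaw":0},{"slide":[-62,0,0],"rotation":[0,0,0],"jaw":0}]';python3 -m jog '[{"slide":[0,0,0],"rotation":[0,0,0],"jaw":0},{"slide":[0,0,0],"rotation":[0,0,0],"jaw":0},{"slide":[0,0,0],"rotation":[0,0,0],"jaw":0},{"slide":[0,0,0],"rotation":[0,0,0],"jaw":0}]'
cat >> fit.py <<'E'
def panel(P,I,tcp,rot,u0=400):
    """door's top face in the tool frame: centre (y,z), yaw, depth, pitch"""
    Rm=R.from_rotvec(rot).as_matrix();Q=(P-tcp)@Rm;J=I.astype(int)
    m=(J[...,0]>1.8*J[...,2])&(J[...,0]>40)&(J[...,1]<J[...,0]*.55)&np.isfinite(Q[...,0])&(Q[...,0]>0)&(Q[...,0]<60);m[:,:u0]=False
    q=Q[m];A=np.c_[q[:,1:],np.ones(len(q))];f=np.linalg.lstsq(A,q[:,0],rcond=None)[0]
    print('door in tool',len(q),cv2.minAreaRect(q[:,1:].astype(np.float32)),'slopes y,z, depth',f.round(4),'y range',np.percentile(q[:,1],[.5,99.5]).round(1),'z range',np.percentile(q[:,2],[.5,99.5]).round(1))
E
python3 - <<'E'
from fit import *
s=observe();t=s['tcp_pos'];print(s['contact_force'],s['torque'],s['joint_positions'].round(2))
for i in(4,):
    d=np.load('w4.npz');panel(d['P'],d['I'],d['tcp'],d['rot'])
c=snap('wrist','w5.png');P=cloud(c);panel(P,c['image'],t,s['tool_rot']);lifter(P,c['image'],t,s['tool_rot'])
plan(488,311,170,0)
E
```

```text
time: 8.38
tcp_pos: [486.1, -269.2, 68.2]
tool_rot: [1.284, 1.16, -1.284]
contact_force: [-0.3, 1.0, -6.1]
opening: 0.411
time: 9.0
tcp_pos: [486.6, -269.5, 123.4]
tool_rot: [1.284, 1.159, -1.284]
contact_force: [0.1, -0.3, -6.2]
opening: 0.412
time: 9.62
tcp_pos: [486.9, -269.7, 185.4]
tool_rot: [1.284, 1.158, -1.283]
contact_force: [0.1, -0.0, -5.2]
opening: 0.409
time: 10.12
tcp_pos: [486.2, -269.3, 183.9]
tool_rot: [1.284, 1.16, -1.284]
contact_force: [0.8, 1.3, -5.1]
opening: 0.414
[ 0.77915347  1.31403028 -5.08055634] [0.00664681 0.22009699 0.01745442] [-0.51  0.34 -0.15  1.08 -0.    1.17]
door in tool 52946 ((115.62688446044922, -1.1362075805664062), (177.01229858398438, 126.4841079711914), 87.46356964111328) slopes y,z, depth [-3.0000e-04 -5.0000e-04  9.7562e+00] y range [ 54.9 174.7] z range [-85.7  75.1]
door in tool 52420 ((118.02470397949219, -1.1449432373046875), (131.0111846923828, 169.81210327148438), 1.0858758687973022) slopes y,z, depth [ 3.60000e-03 -3.00000e-04  2.19511e+01] y range [ 53.8 178.7] z range [-85.8  74.8]
prong -1 851 zmid at y=0,115 [-41.7 -53. ] yaw -5.62 depth x at 0,115 [58.5 -4.4] ymax 54.2
prong 1 45 zmid at y=0,115 [ 83.6 -33.8] yaw -58.49 depth x at 0,115 [123.9 -84.3] ymax 52.7
axes [[-0.001, 0.995, -0.102], [0.0, -0.102, -0.995], [-1.0, -0.001, -0.0]] slide [  14.2  -57.4 -577.5] rot [-0.102 -0.     0.001] j [-0.51  0.34 -0.15  1.08  0.    1.17] t 10.175
```

View pics/w5.png

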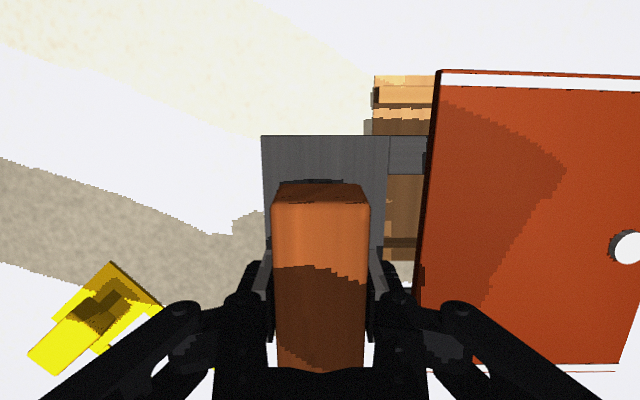

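The door lies flat on the prongs, centred at tool y 118, z -1, and is well clear of the rack, visible at (405,150). Now I carry it smoothly toward the stand, stopping short so the wrist camera can see the stand head beside the door.

```bash
python3 -m jog '[{"slide":[0,-1,-8],"rotation":[-0.01,0,0],"jaw":0},{"slide":[0,-2,-24],"rotation":[-0.025,0,0],"jaw":0},{"slide":[0,-5,-48],"rotation":[-0.05,0,0],"jaw":0},{"slide":[0,-8,-78],"rotation":[-0.08,0,0],"jaw":0},{"slide":[0,-11,-108],"rotation":[-0.102,0,0],"jaw":0}]'; python3 -m jog '[{"slide":[0,0,-30],"rotation":[0,0,0],"jaw":0},{"slide":[0,0,-60],"rotation":[0,0,0],"jaw":0},{"slide":[0,0,-90],"rotation":[0,0,0],"jaw":0},{"slide":[0,0,-120],"rotation":[0,0,0],"jaw":0},{"slide":[0,0,-150],"rotation":[0,0,0],"jaw":0}]'; python3 -m jog '[{"slide":[0,0,-30],"rotation":[0,0,0],"jaw":0},{"slide":[0,0,-60],"rotation":[0,0,0],"jaw":0},{"slide":[0,0,-90],"rotation":[0,0,0],"jaw":0},{"slide":[0,0,-120],"rotation":[0,0,0],"jaw":0},{"slide":[0,0,-150],"rotation":[0,0,0],"jaw":0}]'; python3 -m jog '[{"slide":[0,0,-26],"rotation":[0,0,0],"jaw":0},{"slide":[0,0,-44],"rotation":[0,0,0],"jaw":0},{"slide":[0,0,-54],"rotation":[0,0,0],"jaw":0},{"slide":[0,0,-58],"rotation":[0,0,0],"jaw":0},{"slide":[0,0,-60],"rotation":[0,0,0],"jaw":0}]';python3 -m jog '[{"slide":[0,0,0],"rotation":[0,0,0],"jaw":0},{"slide":[0,0,0],"rotation":[0,0,0],"jaw":0}]'
python3 - <<'E'
from fit import *
s=observe();t=s['tcp_pos'];print(R.from_rotvec(s['tool_rot']).as_matrix().round(3).tolist())
c=snap('wrist','w6.png');P=cloud(c);panel(P,c['image'],t,s['tool_rot'])
z=P[...,2];b=(z>82)&(z<110)&(P[...,0]>540)&(P[...,0]<670);b[:,:400]=False
q=P[b];print(len(q))
if len(q):print(np.median(q,0),cv2.minAreaRect(q[:,:2].astype(np.float32)),q.max(0))
E
```

```text
time: 10.8
tcp_pos: [486.2, -158.8, 184.4]
tool_rot: [1.208, 1.211, -1.208]
contact_force: [0.3, 0.5, -5.2]
opening: 0.411
time: 11.42
tcp_pos: [485.9, -8.8, 184.5]
tool_rot: [1.209, 1.21, -1.208]
contact_force: [0.7, 0.1, -5.6]
opening: 0.408
time: 12.05
tcp_pos: [485.6, 141.1, 184.5]
tool_rot: [1.209, 1.211, -1.208]
contact_force: [-0.2, 0.8, -5.5]
opening: 0.416
time: 12.68
tcp_pos: [486.4, 198.7, 184.3]
tool_rot: [1.209, 1.209, -1.21]
contact_force: [-0.4, 0.6, -5.1]
opening: 0.414
time: 12.92
tcp_pos: [486.6, 198.6, 184.3]
tool_rot: [1.21, 1.209, -1.21]
contact_force: [-0.3, -0.6, -5.9]
opening: 0.413
[[-0.0, 1.0, -0.001], [-0.0, -0.001, -1.0], [-1.0, -0.0, 0.0]]
door in tool 52528 ((117.71731567382812, -1.2337799072265625), (130.31686401367188, 170.20547485351562), 1.0057681798934937) slopes y,z, depth [ 3.90000e-03 -4.00000e-04  2.19332e+01] y range [ 53.8 178.6] z range [-85.9  74.9]
4349
[603.17699589 311.30430239  92.55665163] ((605.3203125, 310.7740173339844), (44.55801010131836, 40.9652214050293), 1.0881340503692627) [627.69894333 331.39797327  95.40872178]
```

View pics/w6.png

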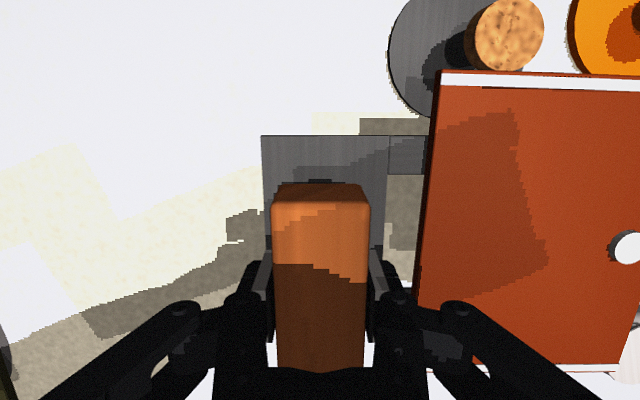

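The head is visible at (506,35), centred at about (605,311). The door's middle is at (604.5,200) in the same camera, so I shift 111 mm left and lower, slowing near contact.

```bash
python3 -m jog '[{"slide":[0,0,-10],"rotation":[0,0,0],"jaw":0},{"slide":[0,0,-32],"rotation":[0,0,0],"jaw":0},{"slide":[0,0,-60],"rotation":[0,0,0],"jaw":0},{"slide":[0,0,-85],"rotation":[0,0,0],"jaw":0},{"slide":[0,0,-102],"rotation":[0,0,0],"jaw":0}]'; python3 -m jog '[{"slide":[0,0.5,-7],"rotation":[0,0,0],"jaw":0},{"slide":[0,0.5,-9],"rotation":[0,0,0],"jaw":0},{"slide":[0,0.5,-9],"rotation":[0,0,0],"jaw":0}]'; python3 -m jog '[{"slide":[6,0,0],"rotation":[0,0,0],"jaw":0},{"slide":[18,0,0],"rotation":[0,0,0],"jaw":0},{"slide":[30,0,0],"rotation":[0,0,0],"jaw":0},{"slide":[40,0,0],"rotation":[0,0,0],"jaw":0},{"slide":[45,0,0],"rotation":[0,0,0],"jaw":0}]'; python3 -m jog '[{"slide":[0,0,0],"rotation":[0,0,0],"jaw":0},{"slide":[0,0,0],"rotation":[0,0,0],"jaw":0}]'
python3 - <<'E'
from fit import *
s=observe();t=s['tcp_pos'];print(s['torque'])
c=snap('wrist');P=cloud(c);panel(P,c['image'],t,s['tool_rot'])
E
```

```text
time: 13.6
tcp_pos: [486.5, 302.8, 184.2]
tool_rot: [1.209, 1.21, -1.208]
contact_force: [-0.1, 0.1, -4.3]
opening: 0.411
time: 13.98
tcp_pos: [486.9, 309.5, 184.2]
tool_rot: [1.209, 1.209, -1.21]
contact_force: [-0.2, 0.2, -4.3]
opening: 0.412
time: 14.6
tcp_pos: [486.5, 309.8, 138.1]
tool_rot: [1.208, 1.21, -1.211]
contact_force: [-0.0, -0.8, -5.1]
opening: 0.413
time: 14.85
tcp_pos: [487.4, 310.4, 139.7]
tool_rot: [1.21, 1.209, -1.208]
contact_force: [0.0, 1.4, -4.6]
opening: 0.414
[-0.0172163   0.22653688 -0.06296759]
door in tool 52277 ((117.86517333984375, -0.9970169067382812), (130.7598419189453, 169.5629119873047), 1.1617894172668457) slopes y,z, depth [ 3.90000e-03 -5.00000e-04  2.19403e+01] y range [ 53.9 178.5] z range [-85.5  75. ]
```

```bash
for i in 1; do python3 -m jog '[{"slide":[2,0,0],"rotation":[0,0,0],"jaw":0},{"slide":[4,0,0],"rotation":[0,0,0],"jaw":0},{"slide":[6,0,0],"rotation":[0,0,0],"jaw":0},{"slide":[8,0,0],"rotation":[0,0,0],"jaw":0},{"slide":[10,0,0],"rotation":[0,0,0],"jaw":0}]'; python3 -m jog '[{"slide":[1.5,0,0],"rotation":[0,0,0],"jaw":0},{"slide":[3,0,0],"rotation":[0,0,0],"jaw":0},{"slide":[4.5,0,0],"rotation":[0,0,0],"jaw":0},{"slide":[6,0,0],"rotation":[0,0,0],"jaw":0},{"slide":[7.5,0,0],"rotation":[0,0,0],"jaw":0}]'; done;  python3 -m jog '[{"slide":[1.5,0,0],"rotation":[0,0,0],"jaw":0},{"slide":[3,0,0],"rotation":[0,0,0],"jaw":0},{"slide":[4.5,0,0],"rotation":[0,0,0],"jaw":0},{"slide":[4.5,0,0],"rotation":[0,0,0],"jaw":0}]'
python3 - <<'E'
from fit import *
s=observe();t=s['tcp_pos'];print(s['torque'])
c=snap('wrist');P=cloud(c);panel(P,c['image'],t,s['tool_rot'])
E
```

```text
time: 15.52
tcp_pos: [487.0, 310.1, 129.1]
tool_rot: [1.209, 1.209, -1.209]
contact_force: [-0.3, 0.7, -5.2]
opening: 0.414
time: 16.15
tcp_pos: [487.3, 310.2, 121.9]
tool_rot: [1.21, 1.209, -1.209]
contact_force: [0.0, -0.2, -2.8]
opening: 0.414
time: 16.65
tcp_pos: [487.0, 310.1, 117.1]
tool_rot: [1.209, 1.209, -1.209]
contact_force: [-0.2, 0.1, -4.1]
opening: 0.412
[ 0.00061847  0.01629527 -0.01601223]
door in tool 53908 ((117.43490600585938, -0.8748397827148438), (130.31056213378906, 170.2078094482422), 0.9361284375190735) slopes y,z, depth [-4.56000e-02  8.00000e-03  1.91862e+01] y range [ 53.6 175.2] z range [-85.6  75.2]
```

The door is already off the blade (moment ≈ 0), tilted 2.6°. I lower the lifter further and check again.

```bash
python3 -m jog '[{"slide":[2,0,0],"rotation":[0,0,0],"jaw":0},{"slide":[5,0,0],"rotation":[0,0,0],"jaw":0},{"slide":[8,0,0],"rotation":[0,0,0],"jaw":0},{"slide":[11,0,0],"rotation":[0,0,0],"jaw":0},{"slide":[13,0,0],"rotation":[0,0,0],"jaw":0}]';  python3 -m jog '[{"slide":[0,0,0],"rotation":[0,0,0],"jaw":0},{"slide":[0,0,0],"rotation":[0,0,0],"jaw":0},{"slide":[0,0,0],"rotation":[0,0,0],"jaw":0}]'
python3 - <<'E'
from fit import *
for i in range(3):
    s=observe();t=s['tcp_pos'];print(s['time'],t,s['torque'].round(3))
    c=snap('wrist','w7.png');P=cloud(c);panel(P,c['image'],t,s['tool_rot'])
E
```

```text
time: 17.32
tcp_pos: [486.9, 310.0, 104.0]
tool_rot: [1.209, 1.209, -1.209]
contact_force: [0.2, -0.3, -3.4]
opening: 0.413
time: 17.7
tcp_pos: [487.2, 310.2, 104.5]
tool_rot: [1.209, 1.209, -1.209]
contact_force: [-0.3, -0.3, -4.7]
opening: 0.413
17.7 [487.16940459 310.21418759 104.46440259] [ 0.031  0.058 -0.022]
door in tool 43970 ((114.86454772949219, -3.7960968017578125), (125.18609619140625, 163.74940490722656), 0.9144091606140137) slopes y,z, depth [-0.0241  0.0225  4.1851] y range [ 53.3 168.4] z range [-85.1  75.3]
17.75 [487.15972606 310.18071347 104.46389545] [-0.015  0.064  0.002]
door in tool 45751 ((114.50764465332031, -3.59228515625), (124.44448852539062, 165.67572021484375), 0.33303335309028625) slopes y,z, depth [-0.0273  0.0197  4.5329] y range [ 53.4 168. ] z range [-85.4  75.2]
17.8 [487.1242301  310.16149639 104.43769971] [-0.052  0.12  -0.017]
door in tool 47351 ((114.53565979003906, -3.8115615844726562), (124.29679870605469, 164.82662963867188), 0.6507944464683533) slopes y,z, depth [-0.0319  0.016   5.0533] y range [ 53.4 167.1] z range [-85.5  75. ]
```

View pics/w7.png

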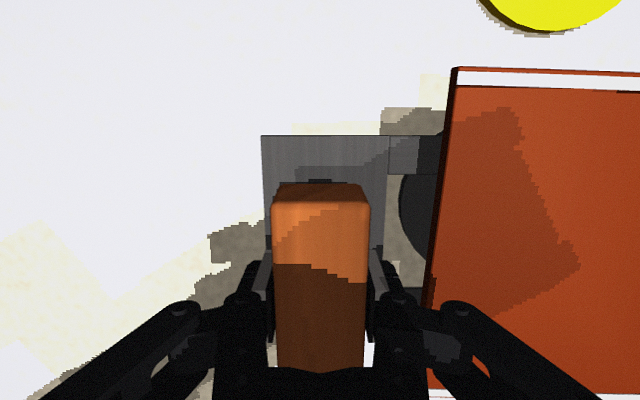

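The door balances freely, rocking by about 1°, with the prongs 20 mm below it on either side of the stem. Now I draw the lifter straight out, slowly.

```bash
python3 -m jog '[{"slide":[0,-4,0],"rotation":[0,0,0],"jaw":0},{"slide":[0,-12,0],"rotation":[0,0,0],"jaw":0},{"slide":[0,-24,0],"rotation":[0,0,0],"jaw":0},{"slide":[0,-38,0],"rotation":[0,0,0],"jaw":0},{"slide":[0,-54,0],"rotation":[0,0,0],"jaw":0}]';python3 -m jog '[{"slide":[0,-18,0],"rotation":[0,0,0],"jaw":0},{"slide":[0,-36,0],"rotation":[0,0,0],"jaw":0},{"slide":[0,-54,0],"rotation":[0,0,0],"jaw":0},{"slide":[0,-72,0],"rotation":[0,0,0],"jaw":0},{"slide":[0,-90,0],"rotation":[0,0,0],"jaw":0}]';python3 -m jog '[{"slide":[0,-16,0],"rotation":[0,0,0],"jaw":0},{"slide":[0,-28,0],"rotation":[0,0,0],"jaw":0},{"slide":[0,-36,0],"rotation":[0,0,0],"jaw":0},{"slide":[0,-36,0],"rotation":[0,0,0],"jaw":0}]'
python3 - <<'E'
from fit import *
s=observe();t=s['tcp_pos'];c=snap('wrist','w8.png');P=cloud(c);lifter(P,c['image'],t,s['tool_rot'])
c=snap('side','s8.png');I=c['image'];print('t',observe()['time'])
cv2.imwrite('pics/s8c.png',cv2.resize(I[170:340,150:420],None,fx=2.9,fy=2.9,interpolation=cv2.INTER_CUBIC)[:,:,::-1])
E
```

```text
time: 18.48
tcp_pos: [431.7, 310.1, 104.4]
tool_rot: [1.209, 1.209, -1.209]
contact_force: [-0.2, 0.5, -4.0]
opening: 0.414
time: 19.1
tcp_pos: [341.8, 310.2, 104.4]
tool_rot: [1.209, 1.209, -1.209]
contact_force: [-0.5, -0.1, -4.0]
opening: 0.414
time: 19.6
tcp_pos: [306.7, 310.1, 104.3]
tool_rot: [1.209, 1.209, -1.209]
contact_force: [0.2, -1.7, -4.1]
opening: 0.412
prong -1 7975 zmid at y=0,115 [-46.5 -46.8] yaw -0.14 depth x at 0,115 [32.  32.3] ymax 166.9
prong 1 5051 zmid at y=0,115 [34.2 38.8] yaw 2.26 depth x at 0,115 [32.2 32.4] ymax 183.0
t 19.7
```

View pics/s8c.png

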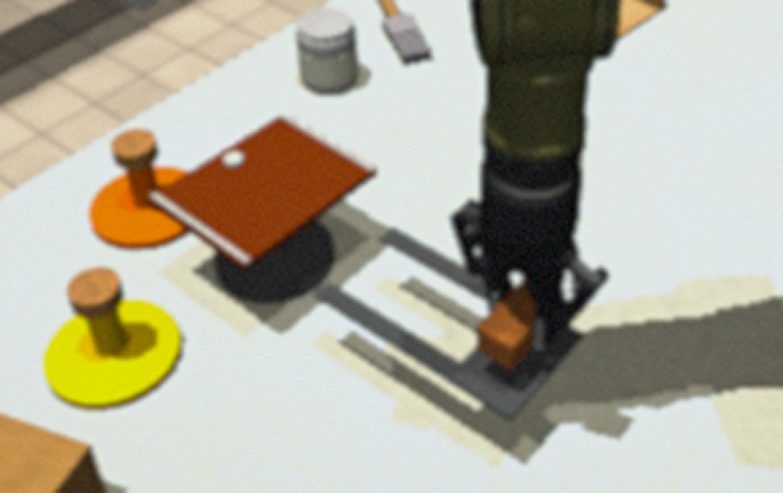

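The door balances on the stand at (262,190) and the lifter is fully out at (450,310). Next I lay it down.

```bash
python3 -m jog '[{"slide":[12,0,0],"rotation":[0,0,0],"jaw":0},{"slide":[30,0,0],"rotation":[0,0,0],"jaw":0},{"slide":[46,0,0],"rotation":[0,0,0],"jaw":0},{"slide":[58,0,0],"rotation":[0,0,0],"jaw":0},{"slide":[64,0,0],"rotation":[0,0,0],"jaw":0}]';python3 -m jog '[{"slide":[2,0,0],"rotation":[0,0,0],"jaw":0},{"slide":[4,0,0],"rotation":[0,0,0],"jaw":0},{"slide":[5,0,0],"rotation":[0,0,0],"jaw":0},{"slide":[5,0,0],"rotation":[0,0,0],"jaw":0}]'
```

```text
time: 20.32
tcp_pos: [306.8, 309.7, 39.3]
tool_rot: [1.208, 1.209, -1.211]
contact_force: [-0.1, 0.3, -4.3]
opening: 0.411
time: 20.82
tcp_pos: [307.2, 310.3, 35.5]
tool_rot: [1.21, 1.209, -1.209]
contact_force: [-0.4, 0.6, -4.3]
opening: 0.408
```

```bash
python3 -m jog '[{"slide":[0.5,0,0],"rotation":[0,0,0],"jaw":0},{"slide":[1,0,0],"rotation":[0,0,0],"jaw":0},{"slide":[1,0,0],"rotation":[0,0,0],"jaw":0}]';python3 -m jog '[{"slide":[0.5,0,0],"rotation":[0,0,0],"jaw":0},{"slide":[1,0,0],"rotation":[0,0,0],"jaw":0},{"slide":[1,0,0],"rotation":[0,0,0],"jaw":0}]'
```

```text
time: 21.2
tcp_pos: [307.1, 310.3, 34.5]
tool_rot: [1.21, 1.209, -1.209]
contact_force: [-1.3, 0.2, -1.8]
opening: 0.415
time: 21.58
tcp_pos: [307.1, 310.3, 34.4]
tool_rot: [1.21, 1.209, -1.208]
contact_force: [-3.8, -2.0, 9.9]
opening: 0.413
```

The lifter is on the counter. I release it and rise straight up.

```bash
python3 -m jog '[{"slide":[-0.5,0,0],"rotation":[0,0,0],"jaw":0},{"slide":[-0.5,0,0],"rotation":[0,0,0],"jaw":100},{"slide":[-0.5,0,0],"rotation":[0,0,0],"jaw":100},{"slide":[-0.5,0,0],"rotation":[0,0,0],"jaw":100},{"slide":[-0.5,0,0],"rotation":[0,0,0],"jaw":100}]';python3 -m jog '[{"slide":[0,0,0],"rotation":[0,0,0],"jaw":100},{"slide":[0,0,0],"rotation":[0,0,0],"jaw":100},{"slide":[-8,0,0],"rotation":[0,0,0],"jaw":100},{"slide":[-20,0,0],"rotation":[0,0,0],"jaw":100},{"slide":[-40,0,0],"rotation":[0,0,0],"jaw":100}]';python3 -m jog '[{"slide":[-40,0,0],"rotation":[0,0,0],"jaw":100},{"slide":[-80,0,0],"rotation":[0,0,0],"jaw":100},{"slide":[-120,0,0],"rotation":[0,0,0],"jaw":100},{"slide":[-150,0,0],"rotation":[0,0,0],"jaw":100},{"slide":[-150,0,0],"rotation":[0,0,0],"jaw":100}]'
python3 - <<'E'
from fit import *
s=observe();c=snap('wrist');P=cloud(c);J=c['image'].astype(int);z=P[...,2]
def plane(m,n):
    q=P[m];f=np.linalg.lstsq(np.c_[q[:,:2],np.ones(len(q))],q[:,2],rcond=None)[0];print(n,len(q),'tilt',np.hypot(*f[:2]).round(4),q.mean(0).round(1),cv2.minAreaRect(q[:,:2].astype(np.float32)))
ok=np.isfinite(z)
plane(ok&(J.max(2)<90)&(J.max(2)-J.min(2)<25)&(abs(z)<15)&(abs(P[...,1]-312)<60)&(P[...,0]>270)&(P[...,0]<500),'blade')
plane(ok&(z>50)&(z<80)&(abs(P[...,0]-307)<30)&(abs(P[...,1]-312)<45),'grip')
for i in range(3):
    c=snap('side','s9.png');P=cloud(c);J=c['image'].astype(int);z=P[...,2]
    plane(np.isfinite(z)&(J[...,0]>1.8*J[...,2])&(z>85)&(z<125)&(abs(P[...,0]-605)<85)&(abs(P[...,1]-311)<105),'door')
I=c['image'];cv2.imwrite('pics/s9c.png',cv2.resize(I[100:340,130:450],None,fx=2.4,fy=2.4,interpolation=cv2.INTER_CUBIC)[:,:,::-1])
E
```

```text
time: 22.2
tcp_pos: [307.1, 310.2, 33.8]
tool_rot: [1.209, 1.209, -1.209]
contact_force: [-0.0, -0.0, -0.1]
opening: 1.002
time: 22.82
tcp_pos: [306.8, 309.9, 74.6]
tool_rot: [1.209, 1.209, -1.21]
contact_force: [-0.3, 0.9, -0.4]
opening: 0.996
time: 23.45
tcp_pos: [308.4, 311.5, 227.1]
tool_rot: [1.215, 1.209, -1.204]
contact_force: [-0.7, -0.3, -0.5]
opening: 1.0
blade 7919 tilt 0.0029 [376.9 319.4   2.3] ((381.612060546875, 309.4504089355469), (222.8207550048828, 114.4986343383789), 0.12594938278198242)
grip 3155 tilt 0.014 [306.6 314.9  63.2] ((306.4847717285156, 312.65667724609375), (75.86491394042969, 35.949405670166016), 89.89521789550781)
door 1775 tilt 0.0452 [597.1 317.1 104.8] ((604.3348999023438, 315.5263671875), (162.83436584472656, 132.90896606445312), 88.71427917480469)
door 1779 tilt 0.0452 [597.3 316.8 104.9] ((604.526123046875, 315.4428405761719), (162.67457580566406, 134.616455078125), 88.71321868896484)
door 1784 tilt 0.0445 [597.3 316.9 104.8] ((605.6009521484375, 315.23052978515625), (162.39730834960938, 133.3582305908203), 89.1800308227539)
```

View pics/s9c.png

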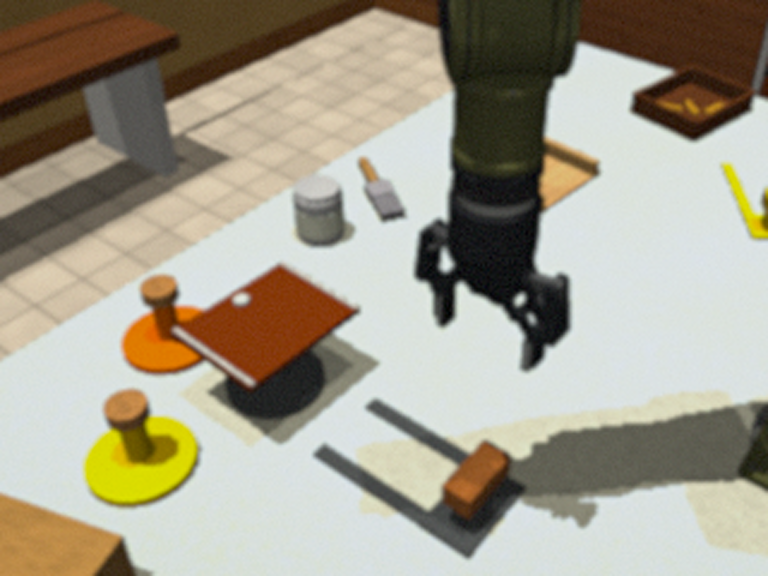

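The door rests on the stand at (265,325), the lifter lies flat and released at (430,480), and the can and brush haven't moved. I let things settle for half a second, then hand in.

```bash
python3 -m jog '[{"slide":[0,0,0],"rotation":[0,0,0],"jaw":100},{"slide":[0,0,0],"rotation":[0,0,0],"jaw":100},{"slide":[0,0,0],"rotation":[0,0,0],"jaw":100},{"slide":[0,0,0],"rotation":[0,0,0],"jaw":100},{"slide":[0,0,0],"rotation":[0,0,0],"jaw":100}]' && python3 -c "
from workcell import *
print(hand_in())"
```

```text
time: 24.28
tcp_pos: [307.0, 310.1, 223.8]
tool_rot: [1.209, 1.209, -1.209]
contact_force: [0.4, 0.0, -0.6]
opening: 1.002
the job is handed in; nothing more can be done
None
```

The job is handed in, at about 24 s of robot time. The door is balanced on the grey stand's dome, and the lifter is lying flat on the counter, released. `hand_in()` reports no verdict, so I can't confirm a pass.

I gripped the dark lifter by its wooden grip, slid the prongs under the door and lifted it to about 150 mm. I then carried it across, lowered it slowly onto the dome, drew the lifter straight out and laid it down in a clear spot.

**Last checks**
- **Door:** it tilts about 0.045 rad (limit 0.17) and held steady over three readings 0.05 s apart. Its middle measures about 4 to 5 mm from the dome's top (limit 24 mm).
- **Lifter:** the blade measures flat to within 0.003 rad, on the counter.
- **Can and brush:** they appear unmoved in the final side picture; I did not measure them again.

**Disagreements**
- **Stand position:** the cameras differed by about 2 mm on where the dome is. The door's tilt suggests its middle is nearer 7 mm off the dome's top, still well within the limit.
- **Rocking:** the door rocked by about 1° when first set down, and looked settled before hand-in.
- **Right prong:** my fit of it was thrown off by the dark fingers in the picture, so I placed the lifter by the left prong and the grip.

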